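# Close up the culture-jar rack by one hole

## Robot

A 6-joint arm with a two-finger parallel gripper is mounted at the origin on the work surface. World frame = base frame: x ahead of the robot, y to its left, z up, the work surface at z = 0. Lengths are in m, angles in rad, forces in N, time in s.
With the tool pointing down it reaches from about 0.375 to 0.75 m from the base axis. Payload 9 kg.
Tool frame: the origin (TCP) lies at the very end of the fingers, on their centre line; the grasp point (between the pads) lies bot.hold_point_z behind it (bot.hold_point_z is the distance from the TCP to the grasp point, in m); z points along the fingers, y is the line along which they close (so a half turn about z gives the same grasp; the last joint's range is limited). The gripper opens to 85 mm and grips with 20 to 120 N. Pads are 22 mm wide; open, the fingers measure 114 mm over their backs; the gripper's body (76 mm by 85 mm) begins 54 mm behind the grasp point. The pads swing forward as they close: fully open they stand 13 mm farther back than shut.
Start: joints at [0.902, 0.104, 0.097, 1.564, 0, 1.353], TCP at [0.261, 0.54, 0.203] pointing down, gripper open.
Joint ranges: [-2.99, 2.99], [-0.84, 1.86], [-1.1, 1.16], [-1.84, 2.11], [-1.51, 1.56], [-3.14, 3.14]. Speed limits (rad/s): [2.22, 2.22, 2.57, 3.14, 3.14, 3.14].

## Interface

Orientations are given as a 3x3 rotation matrix whose columns are the frame's x, y, z axes.
In Python, from station import status, imaging, order, spotter, bot gives the robot as it stands.
- The arm moves only by the shell command python3 -m creep 'ROWS'. ROWS is a JSON object of lists of equal length, an entry for each row: "dp": the shift along the tool's x, y, z in mm, a list of three; "twist": the turn about the tool's z in degrees; "fingers": the finger opening in mm, from 0 to 85.4. A call has 1 to 10 rows; each row shifts and turns the commanded pose from where the row before left it, along the tool's axes as they then stand; what a row does not reach is not made up. A row lasts 1/8 s, in which the tool goes at most 62.5 mm and 10.7 degrees, less where a joint would pass 70% of its speed; a pose out of reach is approached as far as the arm can. A call with a gripper value outside its range is refused whole. The fingers move at their own pace and stop on an object; the grip force is fixed at half the most. Time passes only in rows, so rows that do not move let the fingers close. It gives the time, the measured TCP pose, the force, the opening and the grip force at its end, in the units of the state.
- status.state(): the state, without advancing time (a new reading comes with each control period).
- imaging.camera(name): name is "side" or "top" or "wrist"; returns a dict with "img" (480x640x3 uint8, blue, green, red), "fx", "fy", "cx", "cy" (pixels), "extrinsics" (4x4, takes a point from world to camera coordinates). Camera axes: x right, y up, looking along -z (the intrinsics and any distortion apply to the point x, -y, -z); pixel columns grow to the right and rows downward; lengths in m; the calibration is good to about 2 mm. A picture is of the moment at which its call begins. There is no depth.
- order.hand_in(): hands the job in; it is judged then, once.
Trained networks look in the newest picture that a camera, given by its name, has taken for a name from the list of things; names that differ only in an ending like _2 or _b are one class to them, and where a whole thing is asked for, a point or a joint stands for the part that bears it (a point fixed in the world has none). Each returns a list of dicts, best first, with "conf" (0 to 1); they miss things now and then, are a little off and sometimes report something else, mostly with a low value. They report only what shows in the picture. A call takes as long as a camera call.
- spotter.search_frame(camera, thing): "xy" ([column, row] as shares, 0 to 1, of the picture: columns of its width, rows of its height, amid what is visible of it).
- spotter.landmark_of(camera, thing): "xy" ([column, row] as shares, 0 to 1, of the picture: columns of its width, rows of its height: a listed point, or the origin of a listed thing).
The state is a dict: "clock": time; "joints": joint angles; "qd": joint speeds; "tau": joint torques, N m; "position": TCP position; "ee_rot": TCP orientation; "force": force on the tool from outside, world axes, zero at the start; "ft_torque": the same for the moment, N m; "width": opening from 0.0 (shut) to 1.0 (fully open); "grasp_force": force on a finger pad.
Only numpy, scipy, OpenCV 4.12 (cv2) and the standard library are available. Lean on these libraries where they do the work, as an engineer would, in place of code of your own. Each camera call takes 0.05 s, during which the arm holds its last target. There are 200 camera calls.

## Task

The row of jars in the culture-jar rack has too much slack, so close up its sliding stop: pull the black spring-lock knob up until the pin is out of its hole, slide the stop one hole towards the jars, and let the pin go fully home in that next hole. Do not disturb the jars or the things around the rack. Finish while still holding the knob, with the pin held fully home: do not let go of it.

Things in the scene. Friction and masses are not known exactly. Their poses are not given: they have to be found in the camera images.
- rack: Fixed jar rack that does not move when pushed: grey base plate 200 (x) x 390 (y) x 12 mm; origin at the centre of its underside, on the table. Its z is up; its +y runs along the row of three jars (rack x = -45 mm) towards the fixed end wall.
- tube_top (a point): Fixed point on the rack's aluminium square tube, middle of its top face: rack x = +60 mm, y = 0, 100 mm above the table. The tube is 30 mm wide, 370 mm long, runs along rack y, and has square-cut holes 40 mm apart in its top face, each 11 mm long along y.
- plate_top (a point): Middle of the top edge of the thin sliding stop plate, 97 mm above the table, which stands across the row on the -y side of the last jar. Plate, grey sleeve block (46 x 50 mm, top 108 mm above the table) and lock knob move as one along the tube.
- stop (a joint): Position of the sliding stop along rack +y, m: 0 at the start, pin in its starting hole; +0.040 the next hole towards the jars, -0.040 the next away from them. About 1.5 N of friction when the pin is out; locked (play 1.5 mm each way) when it is in. At +0.040 the plate is about 8 mm short of the last jar.
- lock (a joint): Lift of the lock pin, in m: 0 = fully home in a hole, 0.017 = pulled up to its end stop. The pin (8 mm, rounded tip) leaves the hole at 0.011; resting on the tube between holes it reads about 0.011. A spring always pulls it down: about 4 N when home, 10 N when fully up.
- knob: Black round upright knob on top of the lock pin, 26 mm diameter, 30 mm high; origin at the centre of its underside, on the pin's axis, at rack x = +60 mm, at the start y = -94 mm. Pin home: underside 124 mm, top 154 mm above the table. Below it a steel collar, 20 mm wide, top at 119 mm. Pull it straight up to free the pin.
- knob_mid (a point): The middle of the black knob: on its axis, 15 mm above its underside, 139 mm above the table with the pin home. Its z is up and its y is the rack's y.
- jar1: Closed glass culture jar, 68 mm diameter, 100 mm high, loose in the row nearest the fixed end wall; origin at the centre of its underside. Leave it alone.
- jar2: Same kind of jar, middle of the row. Leave it alone.
- jar3: Same kind of jar, last in the row, next to the sliding stop. Leave it alone.
- film_roll: Upright roll of white film, 72 mm diameter, 130 mm high, standing beside one end of the rack; origin at the centre of its underside. Leave it alone.
- spare_jar: Empty glass jar with steel lid, 76 mm diameter, 125 mm high, standing beside the other end of the rack; origin at the centre of its underside. Leave it alone.
- forceps: Steel forceps, 160 mm long, lying on the table beyond the rack. Leave them alone.

How it is judged:
By the outcome, as a careful person would: the job done as asked, in the order asked, and still so for the second after the job is handed in, while the arm keeps its last pose, push and grip.
It also fails if it takes over 32 s, if anything falls off the work surface, if the arm or the gripper's body presses on something with over 40 N, if the wrist force passes 120 N, or if a joint passes its speed limit or range.

## Working session

There is one attempt and no reset: what is moved stays moved. The work goes in short steps, Python scripts to look and compute and a shell command to move; the robot and the scene stay as the last step left them, time stands still between calls to the robot, and variables do not carry over. Pictures are saved under pics/ and viewed, at most 10 in all, crops included, and the job is handed in when it is done.

```bash
mkdir -p pics; ls; cat > h.py <<'E'
import numpy as np, cv2
from station import status, imaging, order, spotter, bot
def proj(c,P):
    p=c["extrinsics"]@np.append(P,1); return np.array([c["cx"]+c["fx"]*p[0]/-p[2], c["cy"]-c["fy"]*p[1]/-p[2]])
def ray(c,uv):
    d=np.array([(uv[0]-c["cx"])/c["fx"],-(uv[1]-c["cy"])/c["fy"],-1]); R=c["extrinsics"][:3,:3];t=c["extrinsics"][:3,3]
    d=R.T@d; return -R.T@t, d/np.linalg.norm(d)
def onz(c,uv,z):
    o,d=ray(c,uv); return o+d*(z-o[2])/d[2]
E
python3 - <<'E'
from h import *
s=status.state(); print(s["clock"],s["position"],s["width"],bot.hold_point_z,s["force"]); print(np.round(s["ee_rot"],3))
Z=dict(knob_mid=.139,knob=.124,tube_top=.1,plate_top=.097,rack=0,jar1=0,jar2=0,jar3=0,film_roll=0,spare_jar=0)
for n in ["top","side","wrist"]:
    c=imaging.camera(n); cv2.imwrite(f"pics/{n}0.png",c["img"]); print(n,[k for k in c],c["fx"],np.round(c["extrinsics"],3).tolist())
    for t,z in Z.items():
        r=spotter.landmark_of(n,t)
        for q in r[:2]:
            uv=np.array(q["xy"])*[640,480]; print(n,t,round(q["conf"],2),uv.round(),onz(c,uv,z).round(4))
E
```

```text
pics
0.0 [0.2611765  0.53976625 0.2022264 ] 0.99909477698694 0.0187 [-0.345698    0.3111926  -0.14454033]
[[-0.9    0.436 -0.001]
 [ 0.436  0.9   -0.001]
 [ 0.    -0.001 -1.   ]]
top ['img', 'fx', 'fy', 'cx', 'cy', 'extrinsics'] 531.5794991924029 [[-0.012, -1.0, 0.009, 0.057], [0.985, -0.01, 0.173, -0.57], [-0.173, 0.011, 0.985, -1.271], [0.0, 0.0, 0.0, 1.0]]
top knob_mid 0.58 [381. 233.] [ 0.5567 -0.0905  0.139 ]
top knob 0.58 [383. 229.] [ 0.569  -0.0981  0.124 ]
top tube_top 0.81 [343. 217.] [ 0.6033 -0.0048  0.1   ]
top plate_top 0.53 [383. 229.] [ 0.5755 -0.1016  0.097 ]
top rack 0.98 [335. 249.] [0.542  0.0118 0.    ]
top jar1 0.96 [303. 248.] [0.5462 0.0945 0.    ]
top jar1 0.87 [278. 241.] [0.564  0.1584 0.    ]
top jar2 0.96 [303. 248.] [0.5462 0.0945 0.    ]
top jar2 0.87 [278. 241.] [0.564  0.1584 0.    ]
top jar3 0.96 [303. 248.] [0.5462 0.0945 0.    ]
top jar3 0.87 [278. 241.] [0.564  0.1584 0.    ]
top film_roll 0.75 [232. 196.] [0.6845 0.2777 0.    ]
top spare_jar 0.71 [446. 279.] [ 0.4617 -0.2688  0.    ]
side ['img', 'fx', 'fy', 'cx', 'cy', 'extrinsics'] 553.14754565
[... 515 characters left out ...]
k 0.25 [328. 412.] [ 0.4662 -0.2718  0.    ]
side jar1 0.77 [283. 296.] [0.5004 0.0397 0.    ]
side jar1 0.73 [289. 257.] [0.5641 0.1646 0.    ]
side jar2 0.77 [283. 296.] [0.5004 0.0397 0.    ]
side jar2 0.73 [289. 257.] [0.5641 0.1646 0.    ]
side jar3 0.77 [283. 296.] [0.5004 0.0397 0.    ]
side jar3 0.73 [289. 257.] [0.5641 0.1646 0.    ]
side film_roll 0.64 [286. 277.] [0.53   0.0982 0.    ]
side film_roll 0.6 [397. 308.] [ 0.7061 -0.0906  0.    ]
side spare_jar 0.7 [327. 412.] [ 0.4644 -0.2713  0.    ]
wrist ['img', 'fx', 'fy', 'cx', 'cy', 'extrinsics'] 380.04963659378046 [[0.436, 0.9, -0.001, -0.599], [-0.861, 0.417, -0.29, 0.036], [-0.261, 0.127, 0.957, -0.381], [0.0, 0.0, 0.0, 1.0]]
```

View pics/top0.png

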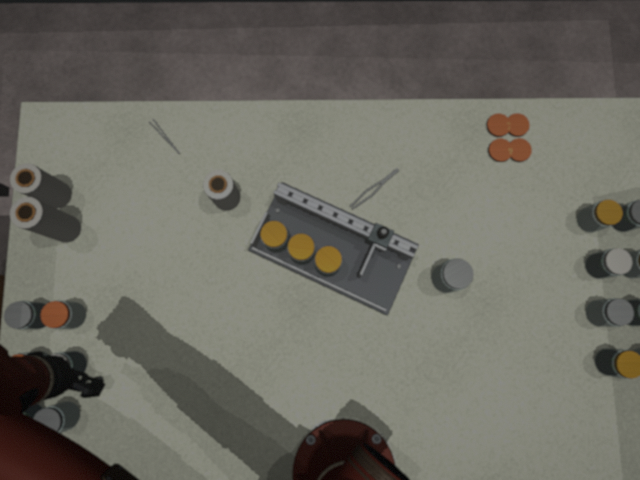

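View pics/side0.png

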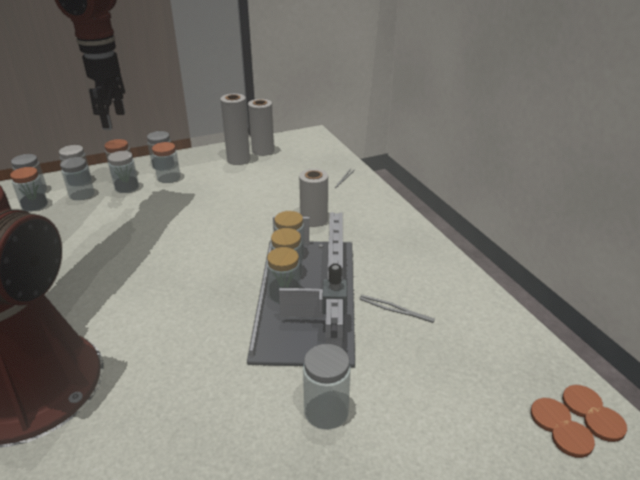

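Top view: the knob is at about (383,232), and the tube runs from (283,190) to (415,248). The plate is at (370,260) and the lids are at (274,235), (301,247) and (328,260). Side view: the knob is at (335,272), with the spare jar and film roll well clear. The rack yaw is about -23°, so the tool's y already lies nearly along the row.

```bash
python3 - <<'E'
from h import *
from scipy.optimize import least_squares
c={n:imaging.camera(n) for n in ["top","side"]}
# lids (centre of top, rack x=-45 ; z=.1), knob top centre, tube detections
lid=[onz(c["top"],p,.1) for p in [(274,235),(301,247),(328,260)]]
d=lid[0]-lid[2]; print("lids",np.round(lid,3),"yaw from lids",np.degrees(np.arctan2(-d[0],d[1])))
t0,t1=[onz(c["top"],p,.1) for p in [(282,191),(413,247)]]; d=t0-t1; print("tube",t0.round(3),t1.round(3),np.degrees(np.arctan2(-d[0],d[1])),np.linalg.norm(d))
obs=[]
for n in c:
    r=spotter.landmark_of(n,"knob_mid"); print(n,[(q["conf"],np.array(q["xy"])*[640,480]) for q in r[:2]])
    if r: obs.append((n,np.array(r[0]["xy"])*[640,480]))
obs.append(("top",np.array([383,232.])));obs.append(("side",np.array([335,273.])))
f=lambda p:np.concatenate([proj(c[n],[p[0],p[1],.139])-uv for n,uv in obs])
s=least_squares(f,[.56,-.09],loss="soft_l1"); print(s.x,s.fun.round(1))
k=np.append(s.x,.139); P=status.state(); R=P["ee_rot"]
print("tool delta mm to knob xy", (R.T@(k-P["position"])*1000).round(1))
cv2.imwrite("pics/z.png",cv2.resize(c["top"]["img"][170:320,240:440],(800,600),interpolation=cv2.INTER_CUBIC))
E
```

```text
lids [[0.562 0.161 0.1  ]
 [0.533 0.096 0.1  ]
 [0.501 0.033 0.1  ]] yaw from lids -25.655545171325144
tube [0.67  0.142 0.1  ] [ 0.53 -0.17  0.1 ] -24.248113180487422 0.341976046534571
top [(0.68, array([381.888, 231.024]))]
side [(0.67, array([333.376, 269.088]))]
[ 0.55992932 -0.09167158] [-0.2  0.9  1.5  3.9 -1.3 -0.1 -0.1 -0.1]
tool delta mm to knob xy [-543.9 -438.6   64. ]
```

View pics/z.png

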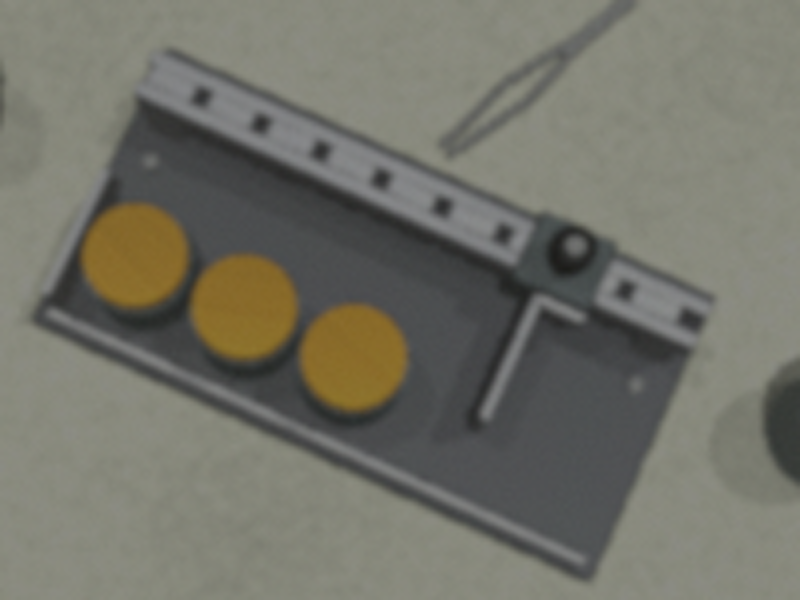

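The crop shows tube holes from (202,97) to (688,319) crop pixels, 8 spacings apart, with the knob at (570,248). The forceps lie beyond the rack. Next I move to just short of the point above the knob.

```bash
python3 -m creep '{"dp":[[-40,-32,-6],[-45,-36,-6],[-45,-36,-6],[-45,-36,-6],[-45,-36,-6],[-45,-36,-6],[-45,-36,0],[-45,-36,0],[-45,-36,0],[-45,-36,0]],"twist":[0,0,0,0,0,0,0,0,0,0],"fingers":[85,85,85,85,85,85,85,85,85,85]}'
python3 -m creep '{"dp":[[-40,-36,0],[-30,-24,0],[0,0,0]],"twist":[0,0,0],"fingers":[85,85,85]}'
python3 - <<'E'
from h import *
T=imaging.camera("top")
h0,h1=[onz(T,(240+u/4,170+v/4),.1) for u,v in [(202,97),(688,319)]]; d=h0-h1
print("yaw",np.degrees(np.arctan2(-d[0],d[1])),np.linalg.norm(d), h0,h1)
c=imaging.camera("wrist"); cv2.imwrite("pics/w1.png",c["img"])
s=status.state(); print(s["clock"],s["position"],np.degrees(np.arctan2(-s["ee_rot"][0,1],s["ee_rot"][1,1])))
for t,z in dict(knob_mid=.139,knob=.124,tube_top=.1,plate_top=.097).items():
    for q in spotter.landmark_of("wrist",t)[:2]:
        uv=np.array(q["xy"])*[640,480]; print(t,round(q["conf"],2),uv.round(),onz(c,uv,z).round(4))
print("tcp px",proj(c,s["position"]), "cam pos", ray(c,(320,240)))
E
```

```text
clock: 3.1
position: [0.5075, 0.0239, 0.2392]
ee_rot: [[-0.9, 0.436, 0.001], [0.436, 0.9, 0.0], [-0.001, 0.0, -1.0]]
force: [0.2, 1.3, 0.7]
width: 1.0
grasp_force: 0.0
clock: 3.48
position: [0.5441, -0.061, 0.2383]
ee_rot: [[-0.899, 0.439, -0.001], [0.439, 0.899, 0.0], [0.001, -0.0, -1.0]]
force: [-0.4, 0.6, -1.4]
width: 0.998
grasp_force: 0.0
yaw -25.67482512057875 0.32021014956119104 [0.66179425 0.12101447 0.1       ] [ 0.523059   -0.16758052  0.1       ]
3.575 [ 0.54350828 -0.05862397  0.2389089 ] -25.864983913069384
knob_mid 0.58 [290. 271.] [ 0.5596 -0.0954  0.139 ]
knob 0.76 [289. 259.] [ 0.5545 -0.0947  0.124 ]
tube_top 0.77 [403. 248.] [ 0.5949 -0.008   0.1   ]
plate_top 0.7 [295. 171.] [ 0.4963 -0.0623  0.097 ]
tcp px [324.84875655 287.03339927] cam pos (array([ 0.47583542, -0.02694201,  0.41024496]), array([ 0.25246377, -0.13029697, -0.95879338]))
```

View pics/w1.png

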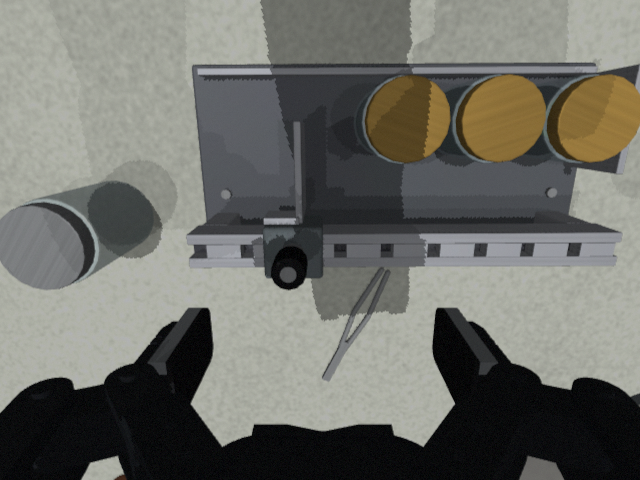

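The wrist view shows the knob at (289,272) and the tube level in the picture, so the yaw is already right. The spare jar is at the left and clear. Three estimates agree on a knob position of about (0.559, -0.095). I centre over it, descend partway and check.

```bash
python3 -m creep '{"dp":[[-15,-13,5],[-15,-13,20],[0,0,20],[0,0,0]],"twist":[0,0,0,0],"fingers":[70,60,60,60]}'
python3 - <<'E'
from h import *
W,T,S=[imaging.camera(n) for n in ("wrist","top","side")]; cv2.imwrite("pics/w2.png",W["img"])
s=status.state(); print(s["clock"],s["position"],s["width"])
for n,c in (("wrist",W),("top",T),("side",S)):
  for t,z in dict(knob_mid=.139,knob=.124).items():
    for q in spotter.landmark_of(n,t)[:1]:
        uv=np.array(q["xy"])*[640,480]; P=onz(c,uv,z); print(n,t,round(q["conf"],2),uv.round(),P.round(4),(s["ee_rot"].T@(P-s["position"])*1000).round(1))
E
```

```text
clock: 4.28
position: [0.5583, -0.0957, 0.1909]
ee_rot: [[-0.9, 0.437, -0.004], [0.437, 0.9, 0.002], [0.004, -0.0, -1.0]]
force: [-0.0, -0.1, 0.3]
width: 0.703
grasp_force: 0.0
4.425 [ 0.55956886 -0.09557317  0.19429045] 0.7025185911220008
wrist knob_mid 0.64 [324. 253.] [ 0.5576 -0.095   0.139 ] [ 2.  -0.4 55.3]
wrist knob 0.69 [325. 242.] [ 0.5554 -0.093   0.124 ] [ 4.8  0.5 70.3]
side knob_mid 0.49 [335. 272.] [ 0.5616 -0.0883  0.139 ] [ 1.4  7.5 55.3]
side knob 0.76 [333. 281.] [ 0.5551 -0.0948  0.124 ] [ 4.4 -1.2 70.3]
```

View pics/w2.png

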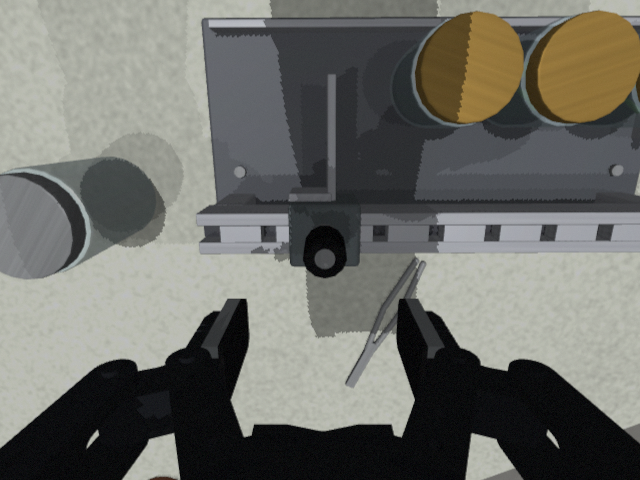

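The knob is centred between the pads (knob column 324, finger middle 322), with about +2 mm to correct along tool x. I descend and then close.

```bash
python3 -m creep '{"dp":[[2,0,19],[0,0,25],[0,0,20],[0,0,5],[0,0,0]],"twist":[0,0,0,0,0],"fingers":[60,60,60,60,60]}' && python3 -m creep '{"dp":[[0,0,0],[0,0,0],[0,0,0],[0,0,0]],"twist":[0,0,0,0],"fingers":[35,20,10,10]}'
python3 - <<'E'
from h import *
c=imaging.camera("wrist"); cv2.imwrite("pics/w3.png",c["img"])
for i in range(3):
    s=status.state(); print(s["clock"],s["position"].round(4),s["width"]*85.4,s["grasp_force"],np.round(s["force"],1),np.round(s["ft_torque"],2)); imaging.camera("wrist")
E
```

```text
clock: 5.35
position: [0.5577, -0.0944, 0.1252]
ee_rot: [[-0.9, 0.436, 0.0], [0.436, 0.9, 0.0], [-0.0, 0.0, -1.0]]
force: [0.6, 0.6, 0.5]
width: 0.696
grasp_force: 0.0
clock: 5.85
position: [0.5582, -0.0946, 0.126]
ee_rot: [[-0.9, 0.436, 0.002], [0.436, 0.9, -0.001], [-0.002, 0.0, -1.0]]
force: [-0.6, 0.3, 5.4]
width: 0.116
grasp_force: 3.0
5.9 [ 0.5582 -0.0946  0.126 ] 9.699582932941603 2.9577036053524353 [-0.5 -0.7  6.1] [-0.06 -0.03 -0.01]
5.95 [ 0.5582 -0.0946  0.126 ] 10.200794231121208 2.9516803387377877 [ 0.1 -0.9  5.6] [-0.08  0.02  0.  ]
6.0 [ 0.5582 -0.0946  0.126 ] 10.325284972656203 2.9500763716350775 [-0.  -0.4  5.7] [-0.03  0.07  0.02]
```

View pics/w3.png

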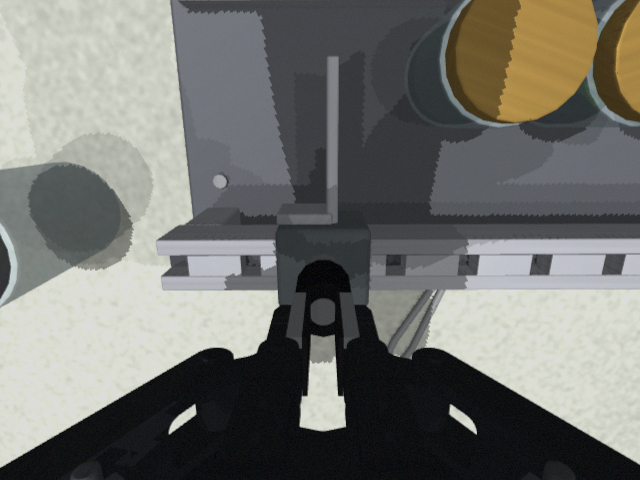

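The opening is about 10 mm on a 26 mm knob with only 3 N of grip, and the tool feels about 5.7 N upwards, so this is not a proper grasp. I check from the side view and by projecting the knob into the picture.

```bash
python3 - <<'E'
from h import *
W,S=imaging.camera("wrist"),imaging.camera("side")
s=status.state();R=s["ee_rot"];p=s["position"];print(p)
ry=np.array([.433,.901,0]);rx=np.array([.901,-.433,0])
img=cv2.resize(W["img"],None,fx=1,fy=1)
for off in (0,-6,-12):
    k=np.array([.5585,-.095,0])+rx*off/1000
    for z,col in ((.124,(0,255,0)),(.154,(0,0,255))):
        pts=[proj(W,k+[0,0,z]+.013*(np.cos(a)*rx+np.sin(a)*ry)) for a in np.linspace(0,2*np.pi,30)]
        if off==0: cv2.polylines(img,[np.int32(pts)],True,col,1)
        print(off,z,np.mean(pts,0).round(),np.ptp(pts,0).round())
for z in (0,.0187): print("tool axis",z,proj(W,p-R[:,2]*z).round())
a=cv2.resize(img[220:420,220:420],(500,500),interpolation=cv2.INTER_NEAREST)
b=cv2.resize(S["img"][210:330,275:395],(300,300),interpolation=cv2.INTER_CUBIC)
o=np.zeros((500,800,3),np.uint8);o[:,:500]=a;o[:300,500:]=b;cv2.imwrite("pics/x4.png",o)
E
```

```text
[ 0.55819306 -0.09461943  0.12600292]
0 0.124 [323. 288.] [52. 48.]
0 0.154 [323. 317.] [62. 56.]
-6 0.124 [323. 276.] [53. 49.]
-6 0.154 [323. 304.] [62. 57.]
-12 0.124 [323. 265.] [53. 50.]
-12 0.154 [323. 290.] [63. 58.]
tool axis 0 [323. 288.]
tool axis 0.0187 [323. 305.]
```

View pics/x4.png

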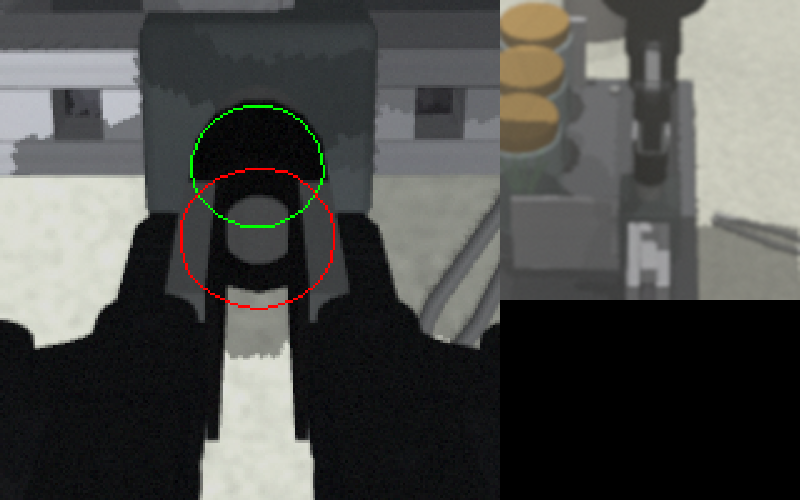

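The overlay shows the pads over the knob's top. Judging by the pixel gap, the pad tips sit about 25-30 mm behind the reported TCP, so the pads closed onto the knob's top face, which explains the upward force. I reopen, go down carefully while watching the force, and look again.

```bash
python3 -m creep '{"dp":[[0,0,0],[0,0,0],[0,0,0],[2,0,4],[0,0,6],[0,0,0]],"twist":[0,0,0,0,0,0],"fingers":[50,50,50,50,50,50]}'
python3 - <<'E'
from h import *
W,S=imaging.camera("wrist"),imaging.camera("side")
s=status.state();print(s["clock"],s["position"].round(4),s["width"]*85.4,s["grasp_force"],np.round(s["force"],1))
a=cv2.resize(W["img"][220:420,200:440],(480,400),interpolation=cv2.INTER_CUBIC)
b=cv2.resize(S["img"][230:310,300:364],(320,400),interpolation=cv2.INTER_CUBIC)
cv2.imwrite("pics/x5.png",np.clip(np.hstack([a,b]).astype(float)*1.8+15,0,255).astype(np.uint8))
E
```

```text
clock: 6.9
position: [0.5553, -0.0932, 0.1141]
ee_rot: [[-0.9, 0.436, -0.001], [0.436, 0.9, 0.001], [0.001, 0.0, -1.0]]
force: [-1.1, -0.5, -0.5]
width: 0.587
grasp_force: 0.0
7.0 [ 0.5557 -0.0934  0.1148] 49.84550803515284 0.0 [ 0.4 -0.5  0.9]
```

View pics/x5.png

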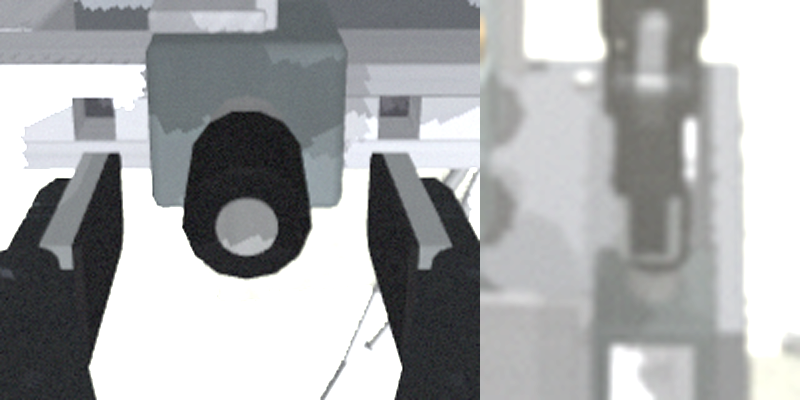

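Crop: the knob's top face is centred at (246,228) and is about 65 image px wide, so about 152 mm deep. The pads' bottom edges run along (122,155-250) and (370,155-250) at the same depth. So the pad tips are level with the knob top, y is centred, and the knob lies about 5 mm towards tool -x. I go down about 17 mm more, shift x by -5 mm and close.

```bash
python3 -m creep '{"dp":[[-5,0,3],[0,0,5],[0,0,5],[0,0,0]],"twist":[0,0,0,0],"fingers":[50,50,50,50]}'; python3 -m creep '{"dp":[[0,0,4],[0,0,0]],"twist":[0,0],"fingers":[45,45]}'
python3 - <<'E'
from h import *
W,S=imaging.camera("wrist"),imaging.camera("side")
s=status.state();print(s["clock"],s["position"].round(4),s["width"]*85.4,s["grasp_force"],np.round(s["force"],1))
a=cv2.resize(W["img"][220:420,200:440],(480,400),interpolation=cv2.INTER_CUBIC)
b=cv2.resize(S["img"][230:310,300:364],(320,400),interpolation=cv2.INTER_CUBIC)
cv2.imwrite("pics/x6.png",np.clip(np.hstack([a,b]).astype(float)*1.8+15,0,255).astype(np.uint8))
E
```

```text
clock: 7.5
position: [0.5599, -0.0954, 0.1013]
ee_rot: [[-0.9, 0.436, -0.001], [0.436, 0.9, 0.001], [0.001, 0.0, -1.0]]
force: [0.3, 0.3, 0.4]
width: 0.584
grasp_force: 0.0
clock: 7.75
position: [0.5601, -0.0955, 0.0977]
ee_rot: [[-0.9, 0.436, -0.0], [0.436, 0.9, 0.0], [0.0, 0.0, -1.0]]
force: [0.2, -0.0, -0.8]
width: 0.529
grasp_force: 0.0
7.85 [ 0.5603 -0.0956  0.0981] 45.17997555750939 0.0 [ 0.1 -0.   0.1]
```

View pics/x6.png

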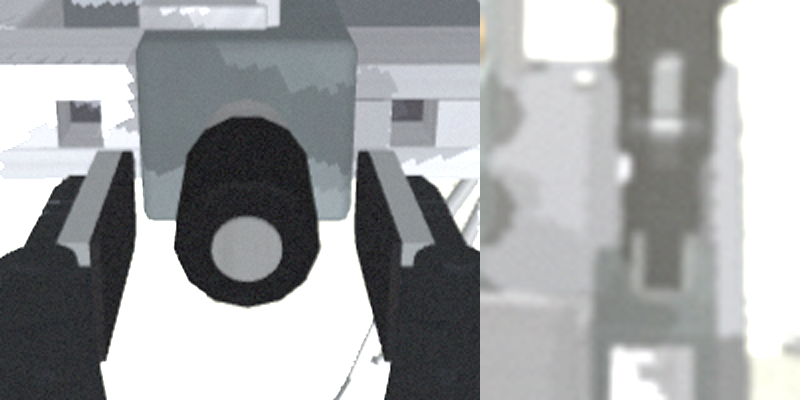

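Crop: the knob top is at (247,249), and the pad edges at x = 134 and 356 are now about 17 mm below the knob top and centred in both axes. I go 3 mm further down and grip.

```bash
python3 -m creep '{"dp":[[0,0,3],[0,0,0],[0,0,0],[0,0,0],[0,0,0],[0,0,0]],"twist":[0,0,0,0,0,0],"fingers":[40,5,5,5,5,5]}'; python3 - <<'E'
from h import *
W=imaging.camera("wrist"); s=status.state();print(s["clock"],s["position"].round(4),s["width"]*85.4,s["grasp_force"],np.round(s["force"],1),np.round(s["ft_torque"],2))
E
```

```text
clock: 8.6
position: [0.5602, -0.0956, 0.0949]
ee_rot: [[-0.9, 0.436, -0.0], [0.436, 0.9, 0.0], [0.0, 0.0, -1.0]]
force: [0.0, 0.8, 0.1]
width: 0.282
grasp_force: 59.0
8.65 [ 0.5602 -0.0956  0.095 ] 24.086442297020533 58.98462904788403 [-1.6  0.7  0.2] [ 0.12  0.32 -0.08]
```

A firm grip: 59 N at about the knob's width. I lift 14 mm, past the 11 mm release and short of the 17 mm end stop.

```bash
python3 -m creep '{"dp":[[0,0,-3],[0,0,-4],[0,0,-4],[0,0,-3],[0,0,0],[0,0,0]],"twist":[0,0,0,0,0,0],"fingers":[5,5,5,5,5,5]}'; python3 - <<'E'
from h import *
for n in("wrist","side"):
    c=imaging.camera(n)
    for t,z in(("knob_mid",.153),("plate_top",.097)):
        for q in spotter.landmark_of(n,t)[:1]: print(n,t,q["conf"],onz(c,np.array(q["xy"])*[640,480],z).round(4))
s=status.state();print(s["clock"],s["position"].round(4),s["width"]*85.4,s["grasp_force"],np.round(s["force"],1),np.round(s["ft_torque"],2))
E
```

```text
clock: 9.4
position: [0.5601, -0.0956, 0.1087]
ee_rot: [[-0.9, 0.436, -0.0], [0.436, 0.9, 0.0], [0.0, 0.0, -1.0]]
force: [1.7, -0.1, -10.0]
width: 0.283
grasp_force: 59.3
wrist knob_mid 0.97 [ 0.5562 -0.0946  0.153 ]
wrist plate_top 0.78 [ 0.499  -0.0626  0.097 ]
side knob_mid 0.61 [ 0.556  -0.0954  0.153 ]
side plate_top 0.9 [ 0.5013 -0.0548  0.097 ]
9.7 [ 0.5601 -0.0956  0.1089] 24.404461069209354 59.269333381334945 [  0.6  -0.5 -10.1] [-0.02 -0.09  0.01]
```

Lifted 14 mm at -10 N, which matches the spring, with little side force. I slide +40 mm along tool y (rack +y).

```bash
python3 -m creep '{"dp":[[0,3,0],[0,6,0],[0,8,0],[0,8,0],[0,7,0],[0,5,0],[0,3,0],[0,0,0],[0,0,0]],"twist":[0,0,0,0,0,0,0,0,0],"fingers":[5,5,5,5,5,5,5,5,5]}'; python3 - <<'E'
from h import *
s=status.state();print(s["clock"],s["position"].round(4),s["grasp_force"],np.round(s["force"],1),np.round(s["ft_torque"],2)); print("moved",((s["position"]-[.5601,-.0956,.1088])@s["ee_rot"]*1000).round(2))
E
```

```text
clock: 10.82
position: [0.5777, -0.0593, 0.1089]
ee_rot: [[-0.9, 0.436, 0.0], [0.436, 0.9, 0.001], [0.0, 0.001, -1.0]]
force: [-1.9, 2.6, -9.4]
width: 0.283
grasp_force: 59.4
10.825 [ 0.5777 -0.0593  0.1089] 59.40137625214447 [-1.9  2.6 -9.4] [ 0.53  0.38 -0.01]
moved [ 0.   40.37 -0.11]
```

Moved 40.4 mm. I lower the pin into the hole.

```bash
python3 -m creep '{"dp":[[0,0,3],[0,0,3],[0,0,3],[0,0,3],[0,0,2],[0,0,0],[0,0,0]],"twist":[0,0,0,0,0,0,0],"fingers":[5,5,5,5,5,5,5]}'; python3 - <<'E'
from h import *
s=status.state();print(s["clock"],s["position"].round(4),s["grasp_force"],np.round(s["force"],1),np.round(s["ft_torque"],2)); print("moved",((s["position"]-[.5602,-.0956,.095])@s["ee_rot"]*1000).round(2))
E
```

```text
clock: 11.7
position: [0.5776, -0.0596, 0.0953]
ee_rot: [[-0.9, 0.436, 0.0], [0.436, 0.9, 0.0], [0.0, 0.0, -1.0]]
force: [-4.5, 2.7, -5.0]
width: 0.288
grasp_force: 60.1
11.7 [ 0.5776 -0.0596  0.0953] 60.05818155064844 [-4.5  2.7 -5. ] [0.77 0.96 0.02]
moved [ 0.   40.03 -0.26]
```

The tool still feels -5 N of spring pull, so the pin is close to home but still hanging on the grip. I press down gently until the force turns upwards.

```bash
python3 -m creep '{"dp":[[0.4,0,1],[0,0,0],[0,0,0]],"twist":[0,0,0],"fingers":[5,5,5]}'; python3 -m creep '{"dp":[[0,0,1],[0,0,0],[0,0,0]],"twist":[0,0,0],"fingers":[5,5,5]}'; python3 - <<'E'
from h import *
W=imaging.camera("wrist");S=imaging.camera("side")
s=status.state();print(s["clock"],s["position"].round(4),s["grasp_force"],np.round(s["force"],1),np.round(s["ft_torque"],2)); print("moved",((s["position"]-[.5602,-.0956,.095])@s["ee_rot"]*1000).round(2))
a=cv2.resize(W["img"][180:420,180:468],(480,400),interpolation=cv2.INTER_CUBIC)
b=cv2.resize(S["img"][230:310,300:364],(320,400),interpolation=cv2.INTER_CUBIC)
cv2.imwrite("pics/x7.png",np.clip(np.hstack([a,b]).astype(float)*1.8+15,0,255).astype(np.uint8))
E
```

```text
clock: 12.08
position: [0.5777, -0.0596, 0.095]
ee_rot: [[-0.9, 0.436, 0.001], [0.436, 0.9, -0.0], [-0.001, 0.0, -1.0]]
force: [-5.7, 3.8, -0.3]
width: 0.286
grasp_force: 60.4
clock: 12.45
position: [0.5778, -0.0596, 0.0949]
ee_rot: [[-0.9, 0.436, 0.002], [0.436, 0.9, -0.001], [-0.002, 0.0, -1.0]]
force: [-7.9, 4.7, 6.1]
width: 0.288
grasp_force: 61.1
12.55 [ 0.5778 -0.0596  0.0949] 61.109471996314824 [-8.   4.4  5.2] [ 0.97  1.75 -0.  ]
moved [-0.15 40.07  0.12]
```

View pics/x7.png

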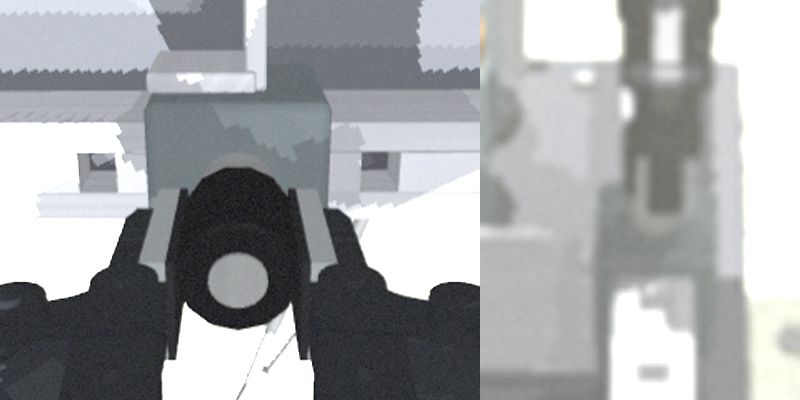

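Crop: the pads hold the knob (top at (238,280)), which sits in the grip where it was when gripped, so nothing slipped. The stop moved 40.1 mm and the height is back at the original home value, with about 5 N pressing the pin down. I hand in.

```bash
python3 -c "
from station import order; print(order.hand_in())"
```

```text
the job is handed in; nothing more can be done
None
```

I handed the job in at about 12.6 s: the stop is one hole closer to the jars (40.1 mm), and the gripper still holds the knob, pressing the pin fully home; I took no final picture of the jars and other objects, but nothing indicated contact with them.

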